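Load the preheater with heat sinks and start it

TASK

Get the preheater going: take the side cutters off its plate and lay them in the steel tool tray, and tip every black heat sink that stands on the plywood board over onto its bare flat base and set it on the plate that way, fins up, each one lying flat on the metal with none on top of another. Turn the temperature knob until its white pointer is at the red marker clip on the dial, and only when all that is done press the white-dot end of the red rocker switch fully down to switch on. Leave the other things on the bench where they are.

Things in the scene. Friction and masses are not known exactly. Their poses are not given: they have to be found in the camera images.
- sink1: black finned heat sink, 80 x 56 x 22 mm, 110 g; up to four alike (None from the start = absent). Origin at the block's centre; +x out of its flat bare-metal base face (11 mm from the origin), fin tips 11 mm the other way; y along the 80 mm, z along the 56 mm width. Solid 5 mm base, five fins 17 mm long, outer ones flush with the base's long edges
- sink2: heat sink like sink1. At the start each stands on a long side on the 8 mm plywood board: z upright, origin 36 mm above the bench. Tippy: its centre of mass is 7 mm from the base face, so pushing the top about 15 degrees over from the fin side tips it onto its base; pushed the other way (28 degrees) it lands on its fins
- sink3: heat sink like sink1. Lying right, on its base with the fins up, it has own x straight down and its origin 11 mm above what it lies on; it is then 22 mm high and 56 mm wide to grip across z
- sink4: heat sink like sink1
- cutters: side cutters, blue and yellow handles, 134 mm long, 14 mm thick, on the preheater plate at the start; either flat side may be up. Origin at the pivot on the underside, near the centre of mass; +x towards the jaws (39 mm), handles to -x (95 mm, up to 54 mm across), z up. The steel joint there is 24 mm wide along y and 30 mm long along x: grip it across y
- tray_in (a point): centre of the inner floor of the fixed open steel tool tray, 200 (x) x 100 (y) mm outside, walls 24 mm high and 3 mm thick; z up
- plate (a point): centre of the top face of the preheater's bare aluminium plate, 200 x 200 mm, 55 mm above the bench; z up, x and y along its edges. The grey housing (220 mm along x, 320 mm along y, fixed) has its black control panel on the +y side of the plate, 10 mm lower than the plate. The plate is cold
- knob (a joint): temperature knob, rad, 0 to 4.71, grows clockwise seen from above, moves with slight friction (0.03 N m) and stays where it is left. Right when it equals marker, within 0.12
- knob_grip (a point): on the knob's vertical axis, at the top of its grip bar: bar 46 mm long, 12 mm wide, 18 mm high, on a disc of radius 25 mm whose top is 18 mm below this point; own x along the bar towards the pointer end. The panel lies 31 mm below this point
- knob_pointer (a point): top of the pointer end of the knob's bar (the half with the white line), 23 mm from the axis; own x points outward along the pointer
- marker (a joint): place of the red marker clip on the dial's rim, rad, same zero and sense as knob; it is only read, never moved
- marker_tip (a point): the red marker clip, 36 mm from the knob's axis, on the panel; own x points outward from the knob's axis
- rocker (a joint): red rocker switch, rad: 0 = off (white-dot end up), 0.40 = on (white-dot end fully down, other end up); stays where it is left; about 3 N on the dot moves it
- rocker_on (a point): on the top of the rocker at the white dot, the end to press; 18 mm from the pivot. The rocker is 52 mm long and 27 mm wide; this point goes down 7 mm
- rocker_mid (a point): pivot of the rocker, 61 mm above the bench, in its middle; own x points towards the white-dot end
- flux: amber flux bottle with black cap, 32 mm diameter, 72 mm high, standing; to be left alone
- reel: steel-grey solder reel, 64 mm diameter, 44 mm high, standing on its flange; to be left alone
- pot: black tip-cleaner pot filled with brass wool, 70 mm diameter, 46 mm high; to be left alone
- driver: yellow screwdriver, 170 mm long, lying; to be left alone
- meter: yellow multimeter, 145 x 75 x 30 mm, lying; to be left alone
- pcb: green circuit board, 70 x 90 mm, lying; to be left alone

How it is judged:
By the outcome, as a careful person would: the job done as asked, in the order asked, and still so for the second after the job is handed in, with the robot touching nothing.
Of sink1, sink2, sink3, sink4 only 2 to 3 are there at a start; the rules pass over those that are not, and their reading is None.
At some moment in a run one of cutters may be knocked a few centimetres aside while the robot is not near it.
Once in a run the grip may slacken for a moment while it holds something.
It also fails if it takes over 210 s, if anything falls off the work surface, if the arm or the gripper's body presses on something with over 40 N, if the wrist force passes 120 N, or if a joint passes its speed limit or range.

ROBOT

A 6-joint arm with a two-finger parallel gripper is mounted at the origin on the work surface. World frame = base frame: x ahead of the robot, y to its left, z up, the work surface at z = 0. Lengths are in m, angles in rad, forces in N, time in s.
With the tool pointing down it reaches from about 0.25 to 0.725 m from the base axis. Payload 9.7 kg.
Tool frame: the origin (TCP) lies at the very end of the fingers, on their centre line; the grasp point (between the pads) lies 19 mm behind it; z points along the fingers, y is the line along which they close (so a half turn about z gives the same grasp; the last joint's range is limited). The gripper opens to 85 mm and grips with 20 to 120 N. Pads are 22 mm wide; open, the fingers measure 114 mm over their backs; the gripper's body (76 mm by 85 mm) begins 54 mm behind the grasp point. The pads swing forward as they close: fully open they stand 13 mm farther back than shut.
Start: joints at [-1.239, 0.087, 0.176, 1.66, 0, 1.571], TCP at [0.179, -0.52, 0.231] pointing down, gripper open.
Joint ranges: [-3.13, 3.13], [-0.85, 1.81], [-1.15, 1.24], [-2.2, 2.28], [-1.44, 1.52], [-3.14, 3.14]. Speed limits (rad/s): [2.22, 2.22, 2.57, 3.14, 3.14, 3.14].

INTERFACE

Orientations are given as a rotation vector (axis times angle).
In Python, from cell import * gives the robot as it stands. Calls block until the motion is done:
- move_pose(position, orientation): joint-space move of the TCP to a pose.
- move_l(position, vel=0.15, ori=None): straight line of the TCP; ori=None keeps the orientation; vel is the mean speed in m/s.
- set_joints(angles): joint-space move.
- ungrasp() and gripper_close(strength=None): open the fingers fully, or close them until they stop; strength is the grip in N (None keeps the last).
- dwell(seconds).
- solve_ik(position, orientation): joint angles nearest the present ones, or None.
- get_state(): the state.
- capture(name): name is "side" or "top" or "wrist"; returns (picture, depth): 480x640x3 uint8, red, green, blue; 480x640 float32, m along the optical axis (not along the pixel's ray), 0 where there is no reading.
- camera_model(name): a dict with "intrinsics" (3x3 intrinsics, pixels), "eye" and "attitude" of the camera in the world; the wrist camera has in their place "tool_from_camera" (4x4, takes a point from camera to tool coordinates, whose origin is the TCP and whose axes are the flange's). Camera axes: x right, y up, looking along -z (the intrinsics and any distortion apply to the point x, -y, -z); pixel columns grow to the right and rows downward; lengths in m; the calibration is good to about 2 mm. A picture is of the moment at which its call begins: read the wrist's pose just before it. camera_model takes no time and is no camera call.
A pose or a line that the arm cannot do raises MotionError and nothing moves.
- job_done(): hands the job in; it is judged then, once.
Trained networks look in the newest picture that a camera, given by its name, has taken for a name from the list of things; names that differ only in an ending like _2 or _b are one class to them, and where a whole thing is asked for, a point or a joint stands for the part that bears it (a point fixed in the world has none). Each returns a list of dicts, best first, with "score" (0 to 1); they miss things now and then, are a little off and sometimes report something else, mostly with a low value. They report only what shows in the picture. A call takes as long as a camera call.
- masks_of(camera, thing): "mask" (480x640 bool, what is visible of it) and "rect" ([left, top, right, bottom] in pixels, round what is visible of it).
The state is a dict: "t": time; "joint_pos": joint angles; "dq": joint speeds; "tau": joint torques, N m; "ee_pos": TCP position; "orientation": TCP orientation; "contact_force": force on the tool from outside, world axes, zero at the start; "ft_torque": the same for the moment, N m; "grip_width": finger opening in m; "finger_force": force on a finger pad.
Only numpy, scipy, OpenCV 4.12 (cv2) and the standard library are available. Lean on these libraries where they do the work, as an engineer would, in place of code of your own. Each camera call takes 0.05 s, during which the arm holds its last target. There are 200 camera calls.

## Working session

There is one attempt and no reset: what is moved stays moved. The work goes in short steps, each a Python script; the robot and the scene stay as the last script left them, time stands still between calls to the robot, and variables do not carry over. Pictures are saved under pics/ and viewed, at most 14 in all, crops included, and the job is handed in when it is done.

```bash
ls; mkdir -p pics
cat > h.py <<'E'
from cell import *
import numpy as np, cv2
from scipy.spatial.transform import Rotation as R
def cam(n):
    m=camera_model(n); K=np.array(m["intrinsics"])
    return m,K
def pose(n,st=None):
    m,K=cam(n)
    if n=="wrist":
        st=st or get_state(); T=np.eye(4);T[:3,:3]=R.from_rotvec(st["orientation"]).as_matrix();T[:3,3]=st["ee_pos"]
        return T@np.array(m["tool_from_camera"]),K
    T=np.eye(4);a=np.array(m["attitude"],float)
    T[:3,:3]=a if a.shape==(3,3) else R.from_rotvec(a).as_matrix() if a.size==3 else np.nan
    T[:3,3]=m["eye"];return T,K
def cloud(n):
    T,K=pose(n); im,d=capture(n)
    v,u=np.mgrid[0:480,0:640]
    P=np.stack([(u-K[0,2])/K[0,0]*d,-(v-K[1,2])/K[1,1]*d,-d],-1)@T[:3,:3].T+T[:3,3]
    P[d<=0]=np.nan
    return im,P
def save(n,im): cv2.imwrite("pics/"+n+".png",im[:,:,::-1])
E
python3 - <<'E'
from h import *
for n in("top","side","wrist"): print(n,camera_model(n))
for n in("top","side"):
    im,P=cloud(n); save(n+"0",im); np.save(n+"0.npy",P)
    for t in("sink1","cutters","knob","marker","rocker","plate","tray_in","flux","reel","pot","driver","meter","pcb"):
        for r in masks_of(n,t)[:4]:
            q=P[r["mask"]]; q=q[~np.isnan(q[:,0])]
            print(n,t,round(r["score"],2),np.round(r["rect"]),len(q),np.round(np.median(q,0),3) if len(q) else "",np.round(np.percentile(q,[2,98],axis=0),3).tolist() if len(q) else "")
print(get_state())
E
```

```text
cell.py
pics
top {'intrinsics': array([[520.73981536,   0.        , 328.6308387 ],
       [  0.        , 520.73981536, 233.24515707],
       [  0.        ,   0.        ,   1.        ]]), 'eye': array([ 0.32854964, -0.04136456,  1.44008282]), 'attitude': array([ 0.14074721, -0.11611416, -1.59117022])}
side {'intrinsics': array([[528.38727107,   0.        , 330.2217833 ],
       [  0.        , 528.38727107, 236.91943247],
       [  0.        ,   0.        ,   1.        ]]), 'eye': array([ 0.40010903, -0.96820384,  0.62542521]), 'attitude': array([ 1.03258858, -0.08164471, -0.16314141])}
wrist {'intrinsics': array([[372.81977071,   0.        , 322.83402764],
       [  0.        , 372.81977071, 238.71244158],
       [  0.        ,   0.        ,   1.        ]]), 'tool_from_camera': array([[ 9.36469053e-04,  9.44802406e-01,  3.27639340e-01,
         8.49600001e-02],
       [ 9.99998769e-01, -1.29717946e-03,  8.82404325e-04,
         3.85882601e-04],
       [ 1.25870475e-03,  3.27638111e-01, -9.44802458e-01,
        -1.42715274e-01],
       [ 0.00000000e+00,  0.00000000e+00,  0.00000000e+00
[... 3540 characters left out ...]
07, 0.531, 0.078]]
{'t': 1.4, 'joint_pos': array([-1.23901632e+00,  8.69303656e-02,  1.75890978e-01,  1.65977093e+00,
        2.39891514e-05,  1.57079306e+00]), 'dq': array([ 0.00052244,  0.00129246,  0.00013624, -0.00016781, -0.00060863,
        0.00017954]), 'tau': array([ 4.88661026e-04, -5.20106864e+01,  4.64852035e+01,  2.01908435e-03,
       -1.02822712e-04,  2.01531600e-05]), 'ee_pos': array([ 0.17915885, -0.52001121,  0.23126284]), 'orientation': array([-3.09844581e+00, -5.18773901e-01, -3.35352351e-05]), 'contact_force': array([ 0.37932291, -0.04561179,  0.28662137]), 'ft_torque': array([ 0.00085634, -0.00245553,  0.0063956 ]), 'finger_force': 0.0, 'grip_width': 0.08547567165132387}
```

Run:
```python
import cv2,numpy as np
a=cv2.imread("pics/top0.png")[130:350,160:520]; b=cv2.imread("pics/side0.png")[150:470,180:480]
cv2.imwrite("pics/c_top.png",cv2.resize(a,None,fx=2.2,fy=2.2,interpolation=3)); cv2.imwrite("pics/c_side.png",cv2.resize(b,None,fx=1.85,fy=1.85,interpolation=3))
```

```text
(no output)
```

View pics/c_top.png

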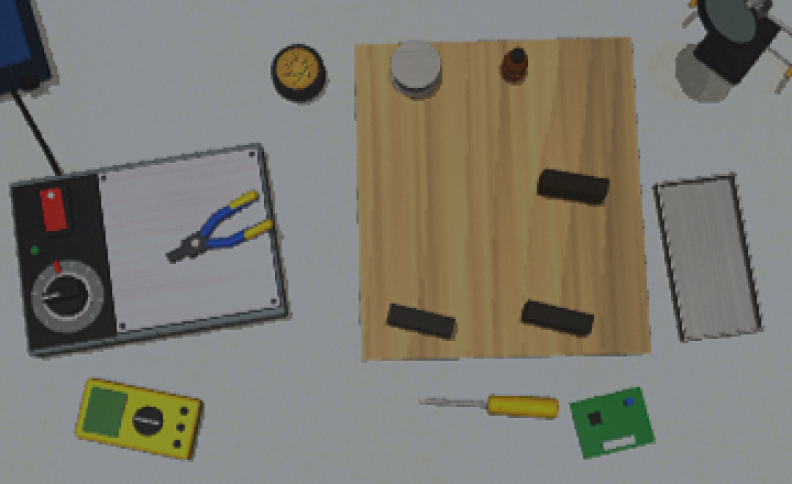

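View pics/c_side.png

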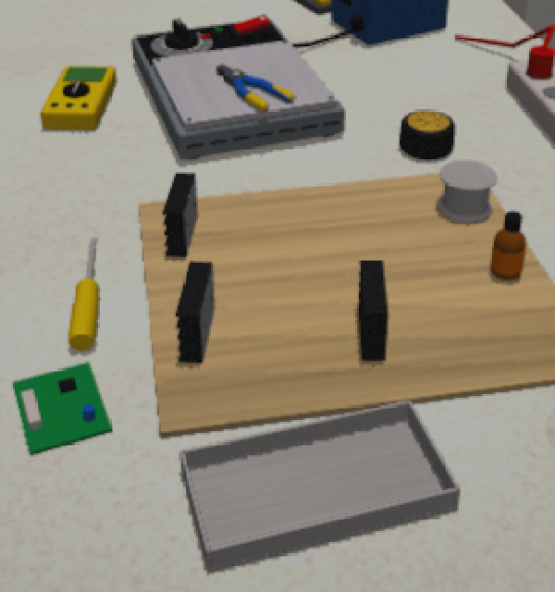

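```bash
cat >> h.py <<'E'
def down(yaw): return (R.from_euler("z",yaw)*R.from_euler("x",np.pi)).as_rotvec()
def go(p,yaw,f=move_pose):
    # choose the half-turn with last joint farthest from limit
    best=None
    for y in (yaw,yaw+np.pi):
        q=solve_ik(list(p),list(down(y)))
        if q is not None:
            c=np.abs(np.array(q)-get_state()["joint_pos"]).max()
            if best is None or c<best[0]: best=(c,y)
    if best is None: raise Exception("no ik %s"%(p,))
    move_pose(list(p),list(down(best[1]))); return best[1]
def look(name,p,yaw,things):
    move_pose(list(p),list(down(yaw))); dwell(0.3)
    im,P=cloud("wrist"); save(name,im); np.save(name+".npy",P); out={}
    for t in things:
        for r in masks_of("wrist",t)[:4]:
            m=r["mask"]; q=P[m]; q=q[~np.isnan(q[:,0])]
            if len(q)<10: continue
            (cx,cy),(w,h),a=cv2.minAreaRect((q[:,:2]*1000).astype(np.float32))
            print(t,round(r["score"],2),np.round(r["rect"]),np.round(np.median(q,0),3),"rect",round(cx),round(cy),round(w),round(h),round(a,1),"z98",np.round(np.percentile(q[:,2],98),3))
    return im,P
E
python3 - <<'E'
from h import *
look("board",[0.40,-0.2,0.28],np.pi,["sink1","tray_in"])
look("panel",[0.42,0.25,0.28],np.pi,["cutters","knob","marker","rocker","plate","sink1"])
print(get_state()["t"])
E
```

```text
sink1 0.87 [236. 211. 317. 260.] [ 0.44  -0.246  0.063] rect 454 -252 86 46 75.1 z98 0.065
sink1 0.85 [221. 334. 300. 386.] [ 0.602 -0.273  0.05 ] rect 612 -272 89 42 70.0 z98 0.065
sink1 0.58 [389. 210. 484. 260.] [ 0.44  -0.083  0.063] rect 455 -69 106 40 74.6 z98 0.065
tray_in 0.8 [ 54. 198. 181. 363.] [ 0.508 -0.45   0.003] rect 520 -451 201 121 6.1 z98 0.024
cutters 0.67 [213. 290. 305. 358.] [0.545 0.175 0.067] rect 550 170 50 122 34.9 z98 0.069
knob 0.59 [395. 235. 448. 274.] [0.479 0.35  0.059] rect 484 351 45 48 81.0 z98 0.078
marker 0.98 [387. 229. 446. 293.] [0.474 0.348 0.047] rect 490 351 60 72 77.5 z98 0.052
marker 0.63 [265.  52. 420. 165.] [0.334 0.268 0.03 ] rect 335 271 155 81 77.6 z98 0.037
rocker 0.94 [415. 325. 431. 370.] [0.588 0.361 0.064] rect 600 362 71 18 3.5 z98 0.071
plate 0.74 [172. 179. 470. 414.] [0.51  0.263 0.054] rect 578 247 335 350 1.4 z98 0.066
plate 0.58 [214. 287. 306. 356.] [0.546 0.176 0.067] rect 520 190 76 202 60.5 z98 0.069
sink1 0.78 [  0. 194.  74. 242.] [ 0.445 -0.056  0.038] rect 460 -82 81 55 75.1 z98 0.065
5.9167
```

View pics/board.png

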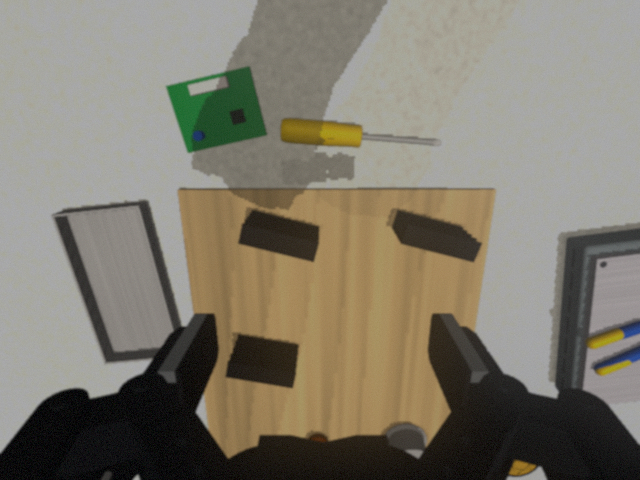

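View pics/panel.png

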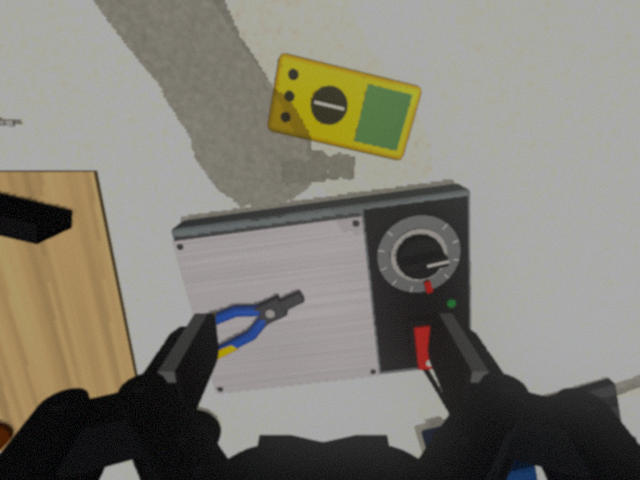

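Run:
```python
import numpy as np,cv2
for n in ("board","panel"):
    P=np.load(n+".npy"); im=cv2.imread("pics/%s.png"%n)[:,:,::-1].astype(int)
    ok=~np.isnan(P[...,0])
    def rect(s,name):
        # largest connected comps
        k,l,st,c=cv2.connectedComponentsWithStats(s.astype(np.uint8))
        for i in range(1,k):
            if st[i,4]>60:
                q=P[l==i]; (cx,cy),(w,h),a=cv2.minAreaRect((q[:,:2]*1000).astype(np.float32)); print(n,name,st[i].tolist(),round(cx,1),round(cy,1),round(w,1),round(h,1),round(a,1),np.round(q.mean(0),4))
    z=P[...,2]
    if n=="board":
        rect(ok&(z>0.055)&(z<0.075)&(im.max(-1)<90),"sinktop")
        rect(ok&(z>0.015)&(z<0.032)&(P[...,1]<-0.38),"tray")
    else:
        rect(ok&(z>0.048)&(z<0.06)&(im.min(-1)>120),"plate")
        rect(ok&(im[...,0]>130)&(im[...,1]<70)&(z>0.035),"red")
        rect(ok&(z>0.070)&(z<0.09)&(P[...,1]>0.3),"knobbar")
```

```text
board sinktop [239, 223, 79, 38, 1574] 444.1 -245.8 78.6 22.5 75.5 [ 0.4435 -0.246   0.0639]
board sinktop [400, 223, 81, 38, 1587] 444.2 -79.5 80.2 22.1 75.4 [ 0.4437 -0.0804  0.0641]
board sinktop [585, 320, 55, 26, 194] 550.7 126.1 7.4 65.2 24.8 [0.5495 0.1258 0.0612]
board sinktop [593, 345, 47, 26, 266] 585.5 139.3 7.1 56.3 32.3 [0.5863 0.137  0.0614]
board sinktop [226, 361, 69, 27, 1129] 607.6 -273.3 79.2 23.7 78.3 [ 0.6065 -0.2734  0.0638]
board tray [51, 204, 126, 160, 2477] 519.1 -441.7 200.3 101.7 6.2 [ 0.5065 -0.4508  0.0209]
board tray [99, 460, 38, 20, 526] 808.6 -499.5 55.8 42.7 86.7 [ 0.8112 -0.4944  0.0221]
panel plate [172, 217, 207, 177, 24069] 551.6 203.9 200.7 200.2 8.0 [0.5398 0.2116 0.0549]
panel plate [217, 317, 39, 25, 527] 567.7 148.9 20.0 54.4 28.8 [0.5694 0.1474 0.0549]
panel red [415, 327, 15, 43, 449] 590.9 361.6 49.1 15.2 3.3 [0.5882 0.3616 0.065 ]
panel knobbar [401, 254, 48, 21, 585] 484.4 353.2 12.7 46.7 13.9 [0.4835 0.3525 0.0759]
panel knobbar [509, 460, 28, 20, 266] 749.9 493.6 35.1 20.6 81.8 [0.7481 0.4922 0.0866]
```

Run:
```python
import cv2,numpy as np
s=cv2.imread("pics/side0.png");w=cv2.imread("pics/board.png")
f=lambda a,g:cv2.resize(np.clip(a.astype(float)*g,0,255).astype(np.uint8),(250,290),interpolation=3)
top=np.hstack([f(s[285:350,355:411],2.5),f(s[287:352,260:316],2.5),f(s[236:301,252:308],2.5)])
bot=np.hstack([f(w[320:400,215:305],3.5),f(w[200:270,230:330],3.5),f(w[200:270,385:490],3.5)])
cv2.imwrite("pics/sinks.png",np.vstack([top,bot]))
```

```text
(no output)
```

View pics/sinks.png

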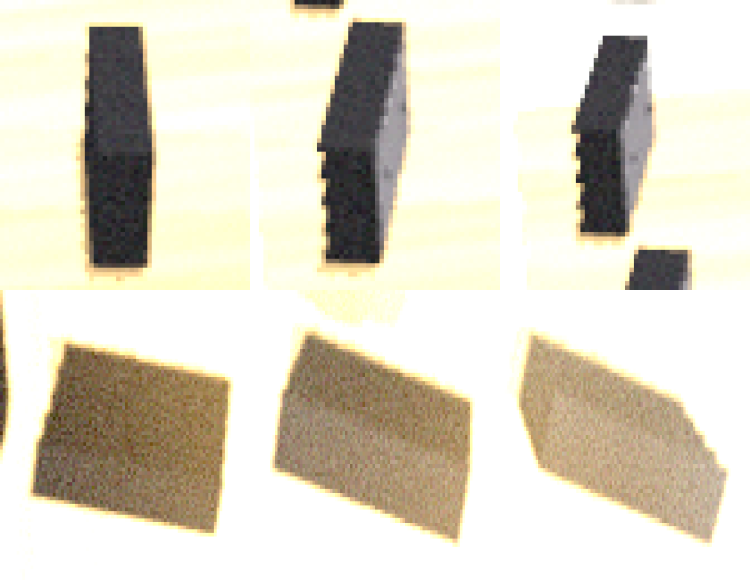

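Run:
```python
from h import *
im,P=look("panel2",[0.55,0.26,0.2],np.pi,["cutters","knob","marker","rocker"])
ok=~np.isnan(P[...,0]); im=im.astype(int);z=P[...,2]
for nm,s in (("red",ok&(im[...,0]>130)&(im[...,1]<70)&(z>0.035)),("knobbar",ok&(z>0.070)&(z<0.09)&(P[...,1]>0.3)),("white",ok&(im.min(-1)>150)&(P[...,1]>0.32)&(z>0.06))):
    k,l,st,c=cv2.connectedComponentsWithStats(s.astype(np.uint8))
    for i in range(1,k):
        if st[i,4]>15:
            q=P[l==i]; (cx,cy),(w,h),a=cv2.minAreaRect((q[:,:2]*1000).astype(np.float32)); print(nm,st[i].tolist(),round(cx,1),round(cy,1),round(w,1),round(h,1),round(a,1),np.round(q.mean(0),4))
```

```text
cutters 0.73 [119. 187. 282. 287.] [0.551 0.166 0.067] rect 566 149 54 176 26.8 z98 0.069
cutters 0.62 [403.  95. 483. 194.] [0.487 0.348 0.047] rect 487 356 68 61 57.2 z98 0.052
knob 0.56 [409. 101. 493. 169.] [0.483 0.35  0.059] rect 486 354 53 50 52.1 z98 0.078
marker 0.78 [401.  97. 480. 192.] [0.488 0.348 0.047] rect 487 356 67 61 57.6 z98 0.052
marker 0.23 [413. 101. 490. 170.] [0.483 0.35  0.059] rect 485 355 53 51 63.2 z98 0.078
rocker 0.94 [436. 236. 473. 302.] [0.589 0.367 0.065] rect 590 368 51 27 7.7 z98 0.071
red [451, 175, 11, 19, 143] 522.5 366.4 15.7 7.4 22.5 [0.5216 0.3661 0.0506]
red [436, 239, 37, 64, 1805] 597.7 370.1 67.5 32.1 16.4 [0.5888 0.3674 0.0652]
knobbar [420, 123, 70, 32, 1240] 485.1 353.0 12.3 46.7 13.9 [0.4848 0.3521 0.0763]
knobbar [441, 292, 16, 11, 52] 613.2 365.7 6.9 13.8 33.0 [0.6125 0.3655 0.0704]
knobbar [456, 292, 16, 9, 58] 610.4 376.4 7.6 12.2 0.3 [0.611  0.3768 0.0705]
white [459, 130, 31, 11, 116] 482.3 365.2 2.5 21.0 14.3 [0.4824 0.365  0.0772]
white [452, 289, 9, 9, 57] 607.9 370.4 6.1 6.3 44.1 [0.6078 0.3703 0.0696]
```

View pics/panel2.png

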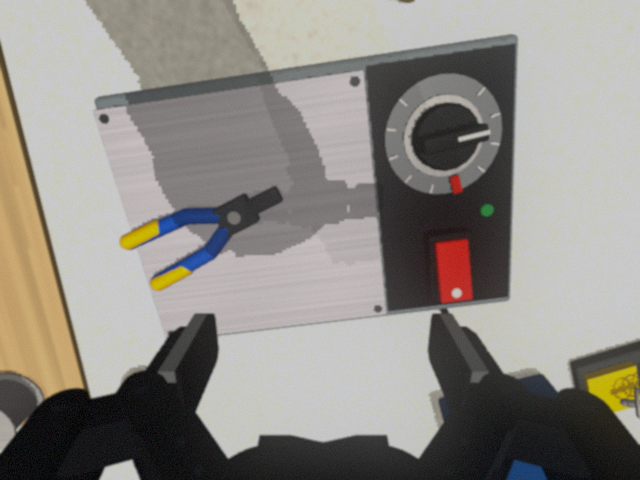

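Run:
```python
import cv2,numpy as np
P=np.load("panel2.npy")
a=np.nanmedian(P[215:222,231:238].reshape(-1,3),0);b=np.nanmedian(P[195:199,271:275].reshape(-1,3),0)
print(a,b,np.degrees(np.arctan2(*(b-a)[1::-1])))
for v,u in((242,124),(284,156)): print(np.nanmedian(P[v-2:v+3,u-2:u+3].reshape(-1,3),0))
w=cv2.imread("pics/panel2.png")[65:205,375:515]
cv2.imwrite("pics/dial.png",cv2.resize(np.clip(w*1.6,0,255).astype(np.uint8),(560,560),interpolation=3))
```

```text
[0.54430297 0.19259044 0.06931099] [0.52817558 0.22249248 0.06702847] 118.33979374100302
[0.56390129 0.10472184 0.06824717]
[0.60048806 0.12456664 0.06866925]
```

View pics/dial.png

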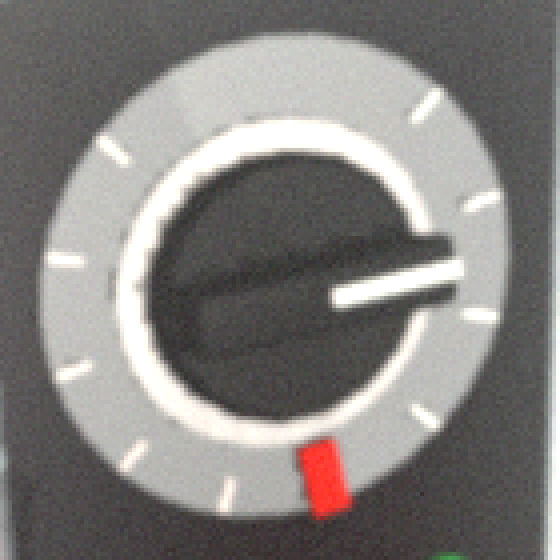

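```bash
cat >> h.py <<'E'
def st(*k):
    s=get_state(); print("t",round(s["t"],1),"w",round(s["grip_width"],4),"ff",round(float(np.max(s["finger_force"])),1),"F",np.round(s["contact_force"],1),"p",np.round(s["ee_pos"],4),*k); return s
def pick(x,y,z,yaw,strength,up=0.2):
    yaw=go([x,y,up],yaw); move_l([x,y,z+0.02],0.2); move_l([x,y,z],0.06); st("down")
    gripper_close(strength); st("closed"); move_l([x,y,up],0.15); st("lifted"); return yaw
E
python3 - <<'E'
from h import *
im,d=capture("wrist")
pick(0.5443,0.1926,0.060,np.radians(117),60)
t=np.radians(6.2); c=np.array([0.5191,-0.4417]); o=c-0.028*np.array([np.cos(t),np.sin(t)])
ya=np.radians(186.2)
# keep cutters' direction right: tool x vs cutter x relation preserved
s=get_state(); tx=R.from_rotvec(s["orientation"]).as_matrix()[:,0]; cur=np.arctan2(tx[1],tx[0])
yaw=cur+(ya-np.radians(117))
move_pose([*o,0.2],list(down(yaw))); st("over tray")
move_l([*o,0.05],0.15); move_l([*o,0.012],0.04); st("in")
ungrasp(); st("open"); move_l([*o,0.2],0.2); st()
E
```

```text
t 9.3 w 0.0854 ff 0.0 F [ 1.  -0.2 -0.1] p [0.5441 0.1925 0.0597] down
t 9.9 w 0.0223 ff 58.5 F [0.4 0.2 2.9] p [0.5445 0.1927 0.0604] closed
t 11.0 w 0.0217 ff 58.4 F [-0.7  1.  -0.6] p [0.544  0.1925 0.1989] lifted
t 13.3 w 0.0218 ff 62.5 F [ 0.5  0.4 -1.2] p [ 0.4917 -0.4441  0.2   ] over tray
t 15.6 w 0.0216 ff 62.4 F [-0.1  0.3 -0.3] p [ 0.4914 -0.4449  0.0124] in
t 16.2 w 0.0856 ff 0.0 F [0.1 0.3 0.1] p [ 0.4913 -0.4447  0.012 ] open
t 17.3 w 0.0853 ff 0.0 F [-0.4 -0.  -0.5] p [ 0.491  -0.4445  0.1987]
```

Run:
```python
from h import *
im,P=look("c",[0.55,-0.33,0.17],np.pi,["cutters","sink1"])
st()
```

```text
cutters 0.87 [158.  91. 235. 256.] [ 0.52  -0.444  0.015] rect 521 -446 138 59 6.0 z98 0.017
cutters 0.62 [340. 257. 457. 325.] [ 0.602 -0.277  0.052] rect 605 -261 105 95 64.9 z98 0.065
sink1 0.94 [380.  37. 526. 109.] [ 0.445 -0.25   0.064] rect 440 -245 81 32 74.4 z98 0.066
sink1 0.86 [600.  48. 640.  92.] [ 0.439 -0.116  0.023] rect 438 -104 33 24 76.1 z98 0.041
sink1 0.74 [337. 259. 456. 325.] [ 0.602 -0.277  0.052] rect 625 -267 102 55 77.7 z98 0.065
t 18.3 w 0.0853 ff 0.0 F [-0.6  1.   0.5] p [ 0.5498 -0.3305  0.17  ]
```

View pics/c.png

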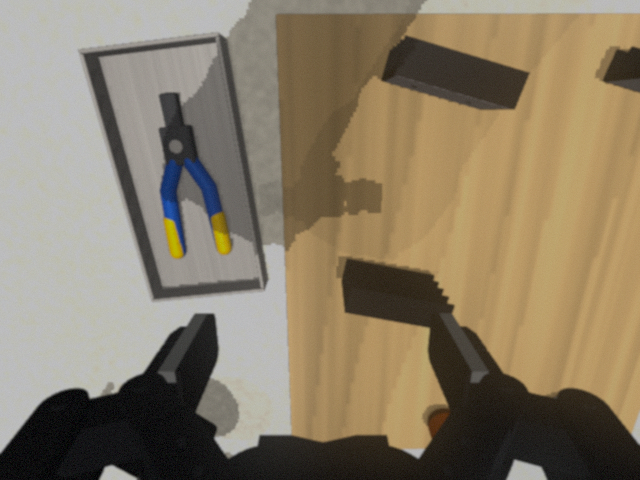

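Run:
```python
from h import *
gripper_close(20)
for nm,x,y,a in(("C",.607,-.2733,78.3),("A",.444,-.2458,75.5),("B",.444,-.080,75.4)):
    t=np.radians(a-90); n=np.array([np.cos(t),np.sin(t)]); c=np.array([x,y])
    p=c-n*0.07
    go([*p,0.15],np.radians(a)); move_l([*p,0.05],0.2)
    move_l([*(c+n*0.002),0.05],0.06); st(nm); move_l([*(c-n*0.03),0.05],0.15); move_l([*(c-n*0.03),0.15],0.2)
ungrasp()
look("tipped",[0.36,-0.2,0.28],np.pi,["sink1"]); 
P=np.load("tipped.npy"); im=cv2.imread("pics/tipped.png"); z=P[...,2]
s=(z>0.018)&(z<0.045)&(im.max(-1)<100)&(P[...,1]>-0.36)&(P[...,1]<0.03)&(P[...,0]>0.38)&(P[...,0]<0.72)
k,l,sx,c=cv2.connectedComponentsWithStats(cv2.morphologyEx(s.astype(np.uint8),cv2.MORPH_CLOSE,np.ones((7,7))))
for i in range(1,k):
    if sx[i,4]>100:
        q=P[(l==i)&s&(z>0.026)]; (cx,cy),(w,h),a=cv2.minAreaRect((q[:,:2]*1000).astype(np.float32)); print(sx[i].tolist(),round(cx,1),round(cy,1),round(w,1),round(h,1),round(a,1),np.percentile(q[:,2],[50,98]).round(4))
st()
```

```text
t 22.3 w -0.0002 ff 0.0 F [ 0.6 -0.2 -0.1] p [ 0.6087 -0.2737  0.0501] C
t 26.1 w 0.0001 ff 0.0 F [ 0.1 -0.4  0.1] p [ 0.4457 -0.2463  0.05  ] A
t 29.9 w -0.0 ff 0.0 F [ 0.2 -0.  -0.5] p [ 0.4457 -0.0804  0.05  ] B
sink1 0.73 [226. 373. 297. 427.] [ 0.641 -0.281  0.024] rect 660 -284 85 84 79.4 z98 0.031
sink1 0.67 [235. 260. 310. 323.] [ 0.48  -0.256  0.022] rect 489 -258 85 71 75.7 z98 0.031
sink1 0.58 [370. 262. 455. 322.] [ 0.481 -0.093  0.021] rect 487 -91 81 65 75.0 z98 0.031
[238, 263, 76, 60, 3117] 482.2 -255.6 79.1 57.3 75.2 [0.0294 0.0313]
[376, 264, 80, 58, 2978] 483.4 -90.2 79.5 56.9 74.9 [0.0296 0.0316]
[228, 379, 67, 49, 2423] 647.9 -281.4 79.8 58.5 78.2 [0.029 0.031]
t 33.0 w 0.0853 ff 0.0 F [-0.4  0.1 -0.1] p [ 0.3601 -0.1997  0.2798]
```

View pics/tipped.png

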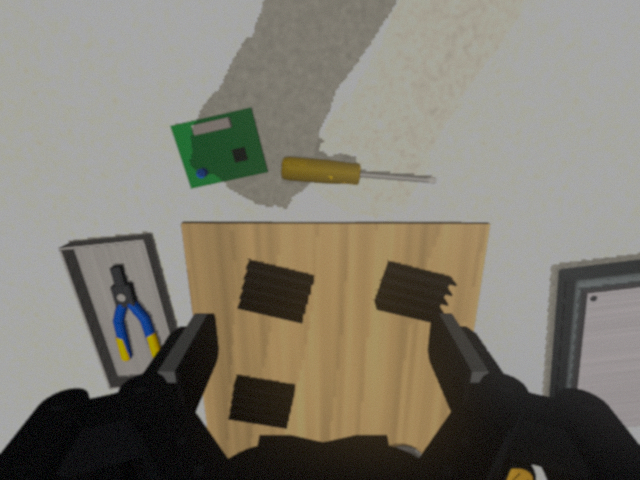

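```bash
cat > sink.py <<'E'
from h import *
def place(x,y,a,u,v):
    a=np.radians(a); pa=np.radians(8.0); ex=np.array([np.cos(pa),np.sin(pa)]); ey=np.array([-ex[1],ex[0]])
    pick(x,y,0.011,a,70)
    s=get_state(); tx=R.from_rotvec(s["orientation"]).as_matrix()[:,0]; cur=np.arctan2(tx[1],tx[0])
    yaw=cur+pa+np.pi/2-a; c=np.array([.5516,.2039])+u*ex+v*ey
    move_pose([*c,0.2],list(down(yaw))); st("over"); move_l([*c,0.075],0.15); move_l([*c,0.0595],0.03); st("placed")
    ungrasp(); st(); move_l([*c,0.2],0.2)
E
python3 - <<'E'
from sink import *
place(.4834,-.0902,75,.05,-.05)
im,P=look("p1",[0.50,0.2,0.25],np.pi,["sink1"]); st()
E
```

```text
t 35.4 w 0.0856 ff 0.0 F [ 0.6 -0.2 -0. ] p [ 0.4831 -0.0901  0.0107] down
t 35.8 w 0.0542 ff 75.0 F [-0.4  0.3  6.7] p [ 0.484  -0.0903  0.0118] closed
t 37.2 w 0.0542 ff 74.2 F [-0.5 -0.7 -0.8] p [ 0.483  -0.0901  0.199 ] lifted
t 38.3 w 0.0544 ff 74.2 F [ 0.2 -1.3  0.3] p [0.6079 0.1603 0.2002] over
t 40.0 w 0.0543 ff 74.2 F [ 0.6 -0.9 -0.8] p [0.608  0.1613 0.0594] placed
t 40.4 w 0.0851 ff 0.0 F [-0.3  0.1  0.7] p [0.6081 0.1614 0.0596]
sink1 0.42 [195. 378. 248. 441.] [0.752 0.079 0.039] rect 639 107 56 334 76.0 z98 0.047
t 43.2 w 0.0854 ff 0.0 F [0.3 0.5 1.1] p [0.5    0.1999 0.2499]
```

```bash
cat >> sink.py <<'E'
def check(name):
    P=np.load(name+".npy"); im=cv2.imread("pics/%s.png"%name); z=P[...,2]
    d=P[...,:2]-[.5516,.2039]; pa=np.radians(8); u=d[...,0]*np.cos(pa)+d[...,1]*np.sin(pa); v=-d[...,0]*np.sin(pa)+d[...,1]*np.cos(pa)
    s=(z>0.063)&(z<0.1)&(im.max(-1)<110)&(abs(u)<.12)&(abs(v)<.1)
    k,l,sx,c=cv2.connectedComponentsWithStats(cv2.morphologyEx(s.astype(np.uint8),cv2.MORPH_CLOSE,np.ones((9,9))))
    for i in range(1,k):
        if sx[i,4]>100:
            m=(l==i)&s&(z>0.072); q=np.stack([u[m],v[m]],-1)
            if len(q)<50: continue
            (cx,cy),(w,h),a=cv2.minAreaRect((q*1000).astype(np.float32)); print("plate-frame",sx[i].tolist(),round(cx,1),round(cy,1),round(w,1),round(h,1),round(a,1),np.percentile(z[m],[2,50,98]).round(4))
E
python3 -c "
from sink import *
check('p1')"
```

```text
plate-frame [238, 282, 90, 67, 4624] 50.0 -49.1 79.4 57.1 89.9 [0.0722 0.0762 0.0782]
```

View pics/p1.png

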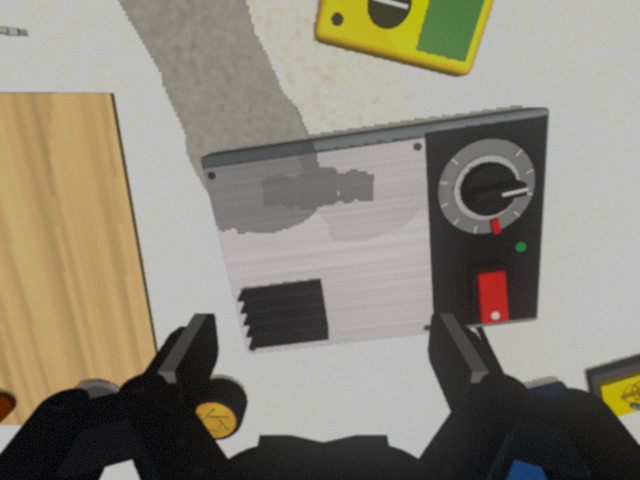

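Sink B lies flat, fins up, exactly on its target at pixels (240–328, 280–350). Next, the other two sinks.

Run:
```python
from sink import *
place(.482,-.2556,75.2,-.05,-.05)
place(.6479,-.2814,78.2,-.05,.05)
im,P=look("p2",[0.52,0.2,0.25],np.pi,["sink1"]); check("p2"); st()
```

```text
t 46.4 w 0.0853 ff 0.0 F [-0.5 -0.1  0. ] p [ 0.4818 -0.2555  0.0106] down
t 46.8 w 0.0545 ff 75.3 F [-0.4 -0.3  5.6] p [ 0.4825 -0.2558  0.0118] closed
t 48.2 w 0.0538 ff 74.6 F [-0.1  0.5 -1.6] p [ 0.4817 -0.2554  0.199 ] lifted
t 49.7 w 0.0542 ff 74.6 F [ 0.2 -0.1 -1.4] p [0.5093 0.1466 0.1999] over
t 51.3 w 0.0542 ff 74.6 F [-0.5  0.2 -0.3] p [0.509  0.1474 0.0594] placed
t 51.8 w 0.0852 ff 0.0 F [-0.1 -0.1 -0.2] p [0.5091 0.1474 0.0596]
t 55.7 w 0.0855 ff 0.0 F [-0.4 -0.4 -0.3] p [ 0.6476 -0.2813  0.0105] down
t 56.1 w 0.0548 ff 76.2 F [-0.   0.3  3.8] p [ 0.6483 -0.2816  0.0119] closed
t 57.5 w 0.0544 ff 75.6 F [-0.7 -0.6 -1.2] p [ 0.6477 -0.2813  0.1989] lifted
t 59.5 w 0.0544 ff 75.6 F [ 0.8 -0.3 -0.9] p [0.4956 0.2459 0.1999] over
t 61.2 w 0.0539 ff 75.6 F [ 0.6 -0.1 -1.3] p [0.4951 0.2465 0.0594] placed
t 61.6 w 0.0856 ff 0.0 F [ 0.4 -0.  -1.2] p [0.4952 0.2465 0.0596]
sink1 0.9 [235. 262. 329. 328.] [0.606 0.162 0.069] rect 615 160 71 86 8.1 z98 0.078
sink1 0.77 [324. 139. 425. 221.] [0.495 0.246 0.061] rect 499 248 64 85 8.1 z98 0.078
sink1 0.72 [207. 157. 313. 236.] [0.509 0.148 0.061] rect 513 144 65 88 8.4 z98 0.078
plate-frame [327, 143, 95, 18, 474] -76.6 49.6 2.8 78.5 0.3 [0.0725 0.077  0.0785]
plate-frame [209, 159, 97, 33, 1004] -69.8 -50.4 16.2 79.9 0.1 [0.0724 0.0767 0.0783]
plate-frame [328, 158, 95, 18, 526] -63.2 49.2 2.9 79.1 0.3 [0.0726 0.0768 0.0783]
plate-frame [330, 173, 96, 48, 3188] -36.8 49.5 29.6 79.6 0.5 [0.0723 0.0768 0.0785]
plate-frame [217, 189, 95, 47, 3049] -36.5 -50.4 79.8 29.8 89.9 [0.0724 0.0766 0.0785]
plate-frame [236, 264, 92, 68, 4739] 49.8 -49.2 56.9 79.7 0.5 [0.0722 0.0762 0.0782]
t 64.2 w 0.0852 ff 0.0 F [ 0.8  0.1 -0. ] p [0.52 0.2  0.25]
```

Run:
```python
from h import *
K=[.485,.353]; a0,a1=np.radians(103.9),np.radians(19.7)
for o in (0,-np.pi,np.pi):
    q0=solve_ik([*K,.067],list(down(a0+o))); q1=solve_ik([*K,.067],list(down(a1+o)))
    print(o,None if q0 is None else np.round(q0,2),None if q1 is None else np.round(q1,2))
    if q0 is not None and q1 is not None and abs(np.array(q0)-q1).max()<1.8: break
move_pose([*K,.16],list(down(a0+o))); move_l([*K,.067],0.1); st("down"); gripper_close(30); st("grip")
for a in np.linspace(a0,a1,5)[1:]: move_pose([*K,.067],list(down(a+o)))
st("turned"); ungrasp(); st("open"); move_l([*K,.16],0.15)
im,P=look("k1",[0.52,0.28,0.2],np.pi,["cutters","rocker"]); im=im.astype(int);z=P[...,2]
ok=~np.isnan(z)
for nm,s in (("red",ok&(im[...,0]>130)&(im[...,1]<70)&(z>0.035)),("knobbar",ok&(z>0.070)&(z<0.09)&(P[...,1]>0.31)),("white",ok&(im.min(-1)>150)&(P[...,1]>0.32)&(z>0.06))):
    k,l,sx,c=cv2.connectedComponentsWithStats(s.astype(np.uint8))
    for i in range(1,k):
        if sx[i,4]>15:
            q=P[l==i]; (cx,cy),(w,h),a=cv2.minAreaRect((q[:,:2]*1000).astype(np.float32)); print(nm,sx[i].tolist(),round(cx,1),round(cy,1),round(w,1),round(h,1),round(a,1),np.round(q.mean(0),4))
st()
```

```text
0 [ 0.63  0.2  -0.01  1.36  0.    1.96] [ 0.63  0.2  -0.01  1.36  0.   -2.86]
-3.141592653589793 [ 0.63  0.2  -0.01  1.36  0.   -1.18] [ 0.63  0.2  -0.01  1.36  0.    0.29]
t 66.7 w 0.0853 ff 0.0 F [-0.3 -0.1 -0.9] p [0.4853 0.3533 0.0678] down
t 67.3 w 0.0112 ff 31.4 F [0.  0.  1.9] p [0.485  0.353  0.0672] grip
t 69.1 w 0.0112 ff 31.8 F [-2.6  0.1  4.9] p [0.4849 0.3531 0.0672] turned
t 69.8 w 0.0851 ff 0.0 F [-0.3 -0.2 -0.1] p [0.485 0.353 0.067] open
rocker 0.92 [409. 275. 444. 333.] [0.585 0.365 0.064] rect 559 357 114 35 18.3 z98 0.07
rocker 0.23 [208.   0. 404.  49.] [0.368 0.291 0.029] rect 370 268 33 151 0.1 z98 0.032
red [422, 214, 13, 18, 144] 523.0 366.4 17.8 7.9 29.7 [0.5221 0.3661 0.0502]
red [408, 275, 36, 60, 1531] 557.5 357.1 114.3 35.8 18.9 [0.5845 0.3654 0.0658]
knobbar [406, 150, 33, 64, 1133] 485.3 353.0 46.8 12.4 20.3 [0.4841 0.352  0.0762]
knobbar [506, 460, 38, 20, 498] 754.6 467.7 9.4 33.7 13.1 [0.7526 0.4684 0.0846]
white [423, 185, 12, 29, 125] 496.6 357.4 21.9 3.3 20.3 [0.4963 0.3573 0.0772]
white [425, 323, 6, 9, 39] 563.4 347.6 107.1 5.1 25.7 [0.6008 0.3653 0.0806]
t 71.5 w 0.0857 ff 0.0 F [ 0.   0.2 -0.3] p [0.5197 0.2804 0.1997]
```

View pics/k1.png

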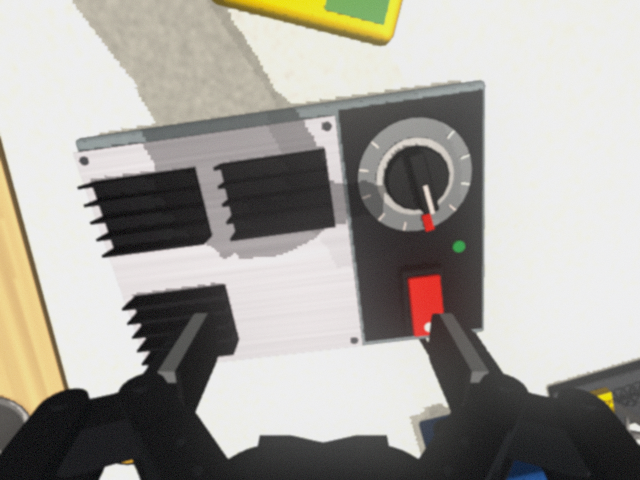

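Run:
```python
from h import *
im,P=cloud("side"); save("side1",im)
for t in ("cutters","driver","pcb","flux","pot","sink1"):
    for r in masks_of("side",t)[:3]:
        q=P[r["mask"]]; q=q[~np.isnan(q[:,0])]
        print(t,round(r["score"],2),np.round(np.median(q,0),3),np.round(np.percentile(q,[2,98],axis=0),3).tolist())
pa=np.radians(8); D=[.6078+.005*np.cos(pa),.3703+.005*np.sin(pa)]
for o in (0,np.pi):
    for z in (.15,.058): q=solve_ik([*D,z],list(down(pa+o))); print(o,z,None if q is None else np.round(q,2))
```

```text
cutters 0.75 [0.547 0.166 0.047] [[0.426, 0.087, 0.009], [0.669, 0.407, 0.071]]
cutters 0.64 [ 0.52  -0.452  0.015] [[0.455, -0.466, 0.006], [0.58, -0.419, 0.019]]
cutters 0.57 [0.484 0.343 0.062] [[0.462, 0.277, 0.05], [0.507, 0.359, 0.078]]
driver 0.71 [ 0.34  -0.216  0.023] [[0.325, -0.247, 0.008], [0.351, -0.091, 0.028]]
pcb 0.87 [ 0.316 -0.321  0.005] [[0.28, -0.362, 0.002], [0.353, -0.27, 0.015]]
flux 0.75 [ 0.762 -0.22   0.046] [[0.75, -0.227, 0.012], [0.778, -0.205, 0.08]]
pot 0.62 [0.761 0.045 0.035] [[0.734, 0.031, 0.006], [0.795, 0.083, 0.047]]
pot 0.55 [ 0.316 -0.319  0.005] [[0.279, -0.361, 0.002], [0.353, -0.27, 0.015]]
sink1 0.66 [0.607 0.147 0.068] [[0.576, 0.118, 0.056], [0.638, 0.199, 0.079]]
sink1 0.63 [0.492 0.233 0.067] [[0.463, 0.179, 0.049], [0.524, 0.32, 0.079]]
sink1 0.61 [0.509 0.133 0.066] [[0.477, 0.102, 0.056], [0.538, 0.186, 0.079]]
0 0.15 [ 0.54  0.49  0.52  1.6   0.   -2.74]
0 0.058 [ 0.54  0.49  0.34  1.42  0.   -2.74]
3.141592653589793 0.15 [0.54 0.49 0.52 1.6  0.   0.4 ]
3.141592653589793 0.058 [0.54 0.49 0.34 1.42 0.   0.4 ]
```

Cutters are in the tray and everything else is in place. Press the switch.

Run:
```python
from h import *
pa=np.radians(8); D=[.6078+.005*np.cos(pa),.3703+.005*np.sin(pa)]
gripper_close(30)
move_pose([*D,.14],list(down(pa+np.pi))); move_l([*D,.076],0.1); st()
for z in np.arange(.072,.0575,-.001):
    move_l([*D,z],0.02); f=get_state()["contact_force"][2]; print(round(z,4),round(f,1),end=" | ")
    if f>20: break
st("pressed"); move_l([*D,.16],0.1)
im,P=look("r1",[0.54,0.30,0.22],np.pi,[]); im=im.astype(int)
s=(im[...,0]>130)&(im[...,1]<70)&(P[...,0]>.55)&(P[...,2]<.1)
d=P[s]-[.5885,.3674,0]; u=d[:,0]*np.cos(pa)+d[:,1]*np.sin(pa)
m=abs(u)<.025; print("rocker slope rad",np.arctan(np.polyfit(u[m],d[m,2],1)))
P0=np.load("panel2.npy"); i0=cv2.imread("pics/panel2.png").astype(int)
s=(i0[...,2]>130)&(i0[...,1]<70)&(P0[...,0]>.55)&(P0[...,2]<.1); d=P0[s]-[.5885,.3674,0]; u=d[:,0]*np.cos(pa)+d[:,1]*np.sin(pa); m=abs(u)<.025; print("before",np.arctan(np.polyfit(u[m],d[m,2],1)))
st()
```

```text
t 74.0 w -0.0 ff 0.0 F [0.2 0.2 1.2] p [0.613  0.3711 0.0771]
0.072 -0.2 | 0.071 -0.5 | 0.07 0.6 | 0.069 3.1 | 0.068 3.1 | 0.067 2.9 | 0.066 1.3 | 0.065 1.9 | 0.064 3.8 | 0.063 3.0 | 0.062 6.0 | 0.061 9.7 | 0.06 14.0 | 0.059 18.6 | 0.058 24.2 | t 77.8 w 0.0 ff 11.3 F [-1.8 -4.8 24.2] p [0.6133 0.3712 0.0619] pressed
rocker slope rad [-0.2025757   0.06598249]
before [0.20129299 0.0651321 ]
t 79.9 w 0.0001 ff 0.0 F [-0.8  0.4 -0.5] p [0.5401 0.3003 0.2189]
```

View pics/r1.png

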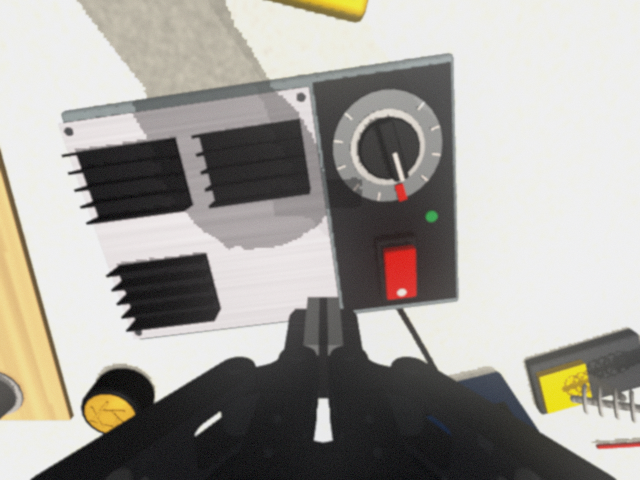

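Run:
```python
from h import *
im,P=cloud("side"); good=False
for r in masks_of("side","cutters")[:4]:
    q=P[r["mask"]]; q=q[~np.isnan(q[:,0])]; m=np.median(q,0); p=np.percentile(q,[2,98],axis=0); print(m.round(3),p.round(3).tolist())
    good|=abs(m[1]+.445)<.03 and p[1,2]<.022
print(good)
if good: print(job_done())
```

```text
[ 0.523 -0.452  0.015] [[0.457, -0.466, 0.004], [0.581, -0.418, 0.019]]
[0.483 0.343 0.062] [[0.462, 0.275, 0.002], [0.506, 0.517, 0.078]]
True
the job is handed in; nothing more can be done
None
```

The job is done and handed in: the cutters are in the tray, all three heat sinks on the board lie fins up and flat on the plate, the knob pointer is at the red marker, and the rocker was pressed fully on last.

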